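# Pry the snap-fit cover off a terminal box

### The job

Take the flat-blade screwdriver, put its blade into the notch in the front of the small grey terminal box and pry the snap-fit cover up until it has come off its snaps. Use only the blade on the cover, not the fingers; leave the loosened cover lying on the box, standing proud at the notch, and lay the screwdriver back down flat on the bench.

Things in the scene. Friction and masses are not known exactly. Their poses are not given: they have to be found in the camera images.
- screwdriver: Flat-blade screwdriver, 160 mm long, black handle (85 mm long, 24 mm thick), steel shank 6 mm thick, flat tip. Lies with a brush and a hex key; all lie about along y, 80 mm apart. Origin: on the bench under its mid-length and middle line. Its -y axis points along the tool to the blade, tip at y = -80 mm; handle from y = -5 to 80 mm; z up; the tool's centre line is 11 mm up. 0.09 kg.
- cover: Grey snap-fit cover 79 x 69 mm, 4 mm thick, flush in the box's top. Origin: middle of its notch edge, on the underside; x runs to the far edge, z up. Its two snap legs stand near the notch-side corners; between them 50 mm are clear. They let go, at about 3 N, once the notch edge is lifted about 6 mm; the loose cover (0.05 kg) then rests on them with that edge about 10 to 14 mm up.
- notch (a point): Point of the box where the cover's origin lies when home, 42 mm above the bench; x points level into the box, z up. The notch is a 24 mm wide cut in the front wall, centred here, open at the top, its sill 14 mm below this point. The wall (4 mm) has its outer face at x = -5.5 mm. The blade goes in level along +x between sill and cover; 40 mm are free behind the wall.
- terminal_box: Grey plastic terminal box fixed to the bench, 90 mm along x, 80 mm wide, 46 mm high, mounting ears at the sides and three black cable stubs at the back. Origin: centre of its underside on the bench; x points from the notched front to the back, z up.

How it is judged:
By the outcome, as a careful person would: the job done as asked, in the order asked, and still so for the second after the job is handed in, with the robot touching nothing.
It also fails if it takes over 51 s, if anything falls off the work surface, if the arm or the gripper's body presses on something with over 40 N, if the wrist force passes 120 N, or if a joint passes its speed limit or range.

### The arm

A 6-joint arm with a two-finger parallel gripper is mounted at the origin on a cart in front of the work surface, level with it; the furniture and walls round the work are solid. World frame = base frame: x ahead of the robot, y to its left, z up, the work surface at z = 0. Lengths are in m, angles in rad, forces in N, time in s.
With the tool pointing down it reaches from about 0.3 to 0.775 m from the base axis. Payload 14.6 kg.
Tool frame: the origin (TCP) lies midway between the tips of the shut fingers; the grasp point (between the pads) lies 19 mm behind it (ctrl.pinch_z is the distance from the TCP to the grasp point, in m); z points along the fingers, y is the line along which they close (so a half turn about z gives the same grasp; the last joint's range is limited). The gripper opens to 94 mm and grips with 3 to 60 N. Pads are 16 mm wide; open, the fingers measure 119 mm over their backs; the gripper's body (75 mm by 177 mm) begins 78 mm behind the grasp point.
Start: joints at [1.139, 0.3, 1.521, -0, 1.321, -0.067], TCP at [0.196, 0.514, 0.205] pointing down, gripper open.
Joint ranges: [-3.03, 3.03], [-0.79, 2.21], [0.23, 2.52], [-1.04, 4.18], [0, 3.07], [-2.55, 2.55]. Speed limits (rad/s): [2.22, 2.22, 2.57, 3.14, 3.14, 3.14].

### API

Orientations are given as [roll, pitch, yaw] about the fixed x, y, z axes, in that order (R = Rz(yaw) Ry(pitch) Rx(roll)).
In Python, from station import ctrl gives the robot as it stands.
- The arm moves only by the tool jog_arm, never from a script. Its argument "motion" is a list of rows, each a list of 7 numbers: the shift along the tool's x, y, z in m, then the turn, a rotation vector about the tool's x, y, z in rad, then the opening, from -1 (shut) to 1 (fully open). In form: [[tx, ty, tz, rx, ry, rz, gripper], ...]. A call has 1 to 5 rows; each row shifts and turns the commanded pose from where the row before left it, along the tool's axes as they then stand; what a row does not reach is not made up. A row lasts 1/10 s, in which the tool goes at most 50 mm and 8.59 degrees, less where a joint would pass 70% of its speed; a pose out of reach is approached as far as the arm can. A call is refused whole if a number of a shift passes 0.05 or a number of a turn 0.15, either way. A call with a gripper value outside its range is refused whole. The fingers move at their own pace and stop on an object; "squeeze" is the grip in N (left out, the last holds). Time passes only in rows, so rows that do not move let the fingers close. It gives the time, the measured TCP pose, the force, the opening and the grip force at its end, in the units of the state.
- ctrl.get_obs(): the state, without advancing time (a new reading comes with each control period).
- ctrl.camera(name): name is "side" or "top" or "wrist"; returns the picture (400x640x3 uint8, red, green, blue); there is no depth.
- ctrl.camera_model(name): a dict with "intrinsics" (3x3 intrinsics, pixels), "rvec" (rotation vector, rad) and "tvec" (3), from world to camera coordinates, as OpenCV has them. Camera axes: x right, y down, z forward; pixel columns grow to the right and rows downward; lengths in m; the calibration is good to about 2 mm. A picture is of the moment at which its call begins: read the wrist's pose just before it. camera_model takes no time and is no camera call; for the wrist camera it gives the pose at the moment of the call.
- ctrl.hand_in(): hands the job in; it is judged then, once.
The state is a dict: "time_s": time; "qpos": joint angles; "joint_vel": joint speeds; "tau": joint torques, N m; "ee_pos": TCP position; "eef_rot": TCP orientation; "force": force on the tool from outside, world axes, zero at the start; "moment": the same for the moment, N m; "grip_width": finger opening in m; "grip_force": force on a finger pad.
Only numpy, scipy, OpenCV 4.12 (cv2) and the standard library are available. Lean on these libraries where they do the work, as an engineer would, in place of code of your own. Each camera call takes 0.05 s, during which the arm holds its last target. There are 200 camera calls.

## Working session

There is one attempt and no reset: what is moved stays moved. The work goes in short steps, Python scripts to look and compute and a tool call to move; the robot and the scene stay as the last step left them, time stands still between calls to the robot, and variables do not carry over. Pictures are saved under pics/ and viewed, at most 10 in all, crops included, and the job is handed in when it is done.

Besides the shell and the picture viewer there is one more tool, called by a JSON object that holds its "fn" and its "kwargs". jog_arm: Moves the arm, as the interface text tells. Its arguments: {"type":"object","properties":{"motion":{"type":"array"},"squeeze":{"type":"number"}},"required":["motion"]}

```bash
mkdir -p pics; ls
python3 - <<'E'
from station import ctrl
import cv2
o=ctrl.get_obs();print({k:o[k] for k in('time_s','ee_pos','eef_rot','grip_width')},ctrl.pinch_z)
for n in('top','side'):
    cv2.imwrite(f'pics/{n}0.png',ctrl.camera(n)[:,:,::-1]); m=ctrl.camera_model(n);print(n,m)
E
```

```text
pics
{'time_s': 0.0, 'ee_pos': array([0.19611741, 0.51356495, 0.20488095]), 'eef_rot': array([-3.14042884e+00, -2.90955299e-05,  2.77680905e+00]), 'grip_width': 0.09397880259656713} 0.0188
top {'intrinsics': array([[431.06159909,   0.        , 322.32084898],
       [  0.        , 431.06159909, 196.41397049],
       [  0.        ,   0.        ,   1.        ]]), 'rvec': array([ 2.16824845, -2.11136751,  0.11883657]), 'tvec': array([-0.21877054,  0.49025738,  0.85161381])}
side {'intrinsics': array([[387.97980096,   0.        , 313.01179287],
       [  0.        , 387.97980096, 193.14927241],
       [  0.        ,   0.        ,   1.        ]]), 'rvec': array([ 0.61192709, -2.61904213,  1.19830774]), 'tvec': array([0.3488394 , 0.33287631, 0.55974114])}
```

View pics/top0.png

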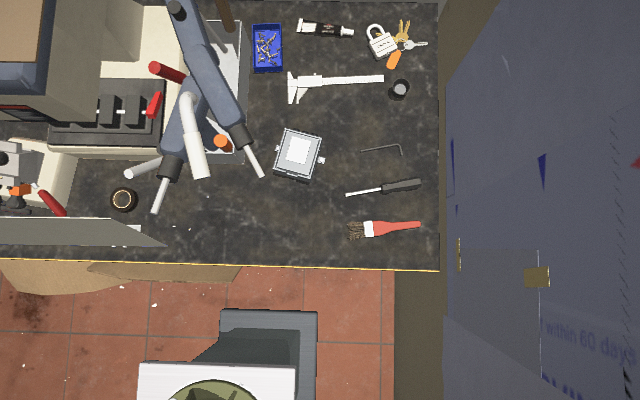

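View pics/side0.png

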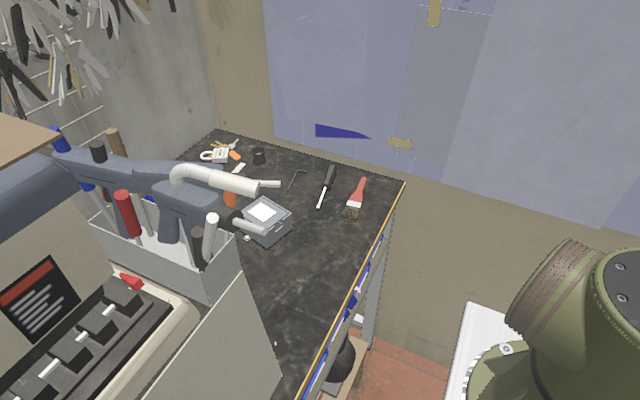

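Top view: the screwdriver runs from its tip at (346,194) to its handle end at (421,184). The box is at about (298,155) with its cover on top; the brush is at y≈229 and the hex key at y≈150. I'll enlarge this area and compute positions.

```bash
cat > h.py <<'E'
import cv2,numpy as np
from station import ctrl
from scipy.spatial.transform import Rotation as R
def ray(n,u,z,m=None):
    m=m or ctrl.camera_model(n);Rm=cv2.Rodrigues(np.array(m['rvec']))[0];t=np.array(m['tvec'])
    c=-Rm.T@t;d=Rm.T@np.linalg.inv(m['intrinsics'])@np.array([u[0],u[1],1.])
    return c+d*(z-c[2])/d[2]
def proj(n,p,m=None):
    m=m or ctrl.camera_model(n)
    return cv2.projectPoints(np.array([p],float),np.array(m['rvec']),np.array(m['tvec']),m['intrinsics'],None)[0].ravel()
E
python3 - <<'E'
from h import *
np.set_printoptions(precision=4,suppress=True)
a=cv2.imread('pics/top0.png')[110:250,260:440];b=cv2.imread('pics/side0.png')[150:260,220:380]
cv2.imwrite('pics/c0.png',np.vstack([cv2.resize(a,(720,560),interpolation=2)]))
for u in((346,194),(421,184)):print(ray('top',u,.011))
print('box c',ray('top',(298,152),.046), proj('top',(0,0,0)))
for n in('top','side'):
  print(proj(n,(.3,.3,0)),proj(n,(.4,.3,0)),proj(n,(.3,.4,0)))
E
```

```text
[ 0.5049 -0.2545  0.011 ]
[ 0.5299 -0.4107  0.011 ]
box c [ 0.5841 -0.1538  0.046 ] [211.5857 444.5677]
[ 77.9251 285.3584] [ 82.8507 237.2948] [ 30.894  283.9163]
[267.8783 550.2956] [200.6416 503.0515] [215.9322 670.0246]
```

View pics/c0.png

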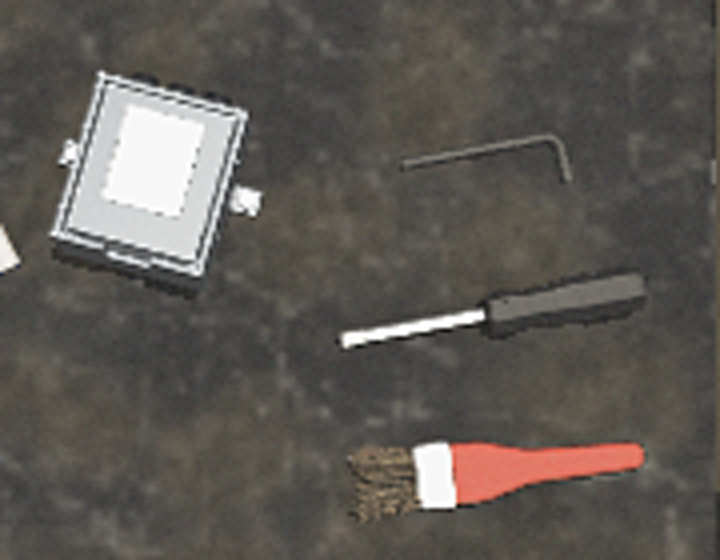

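Crop (4x, offset 260,110): the tip is at (342,340) and the handle end at (645,287). The box top corners are (55,235), (200,272), (245,110), (102,73), and the notch is at about (128,255).

```bash
cat >> h.py <<'E'
def go(p,yaw,pitch=0):
    """print tool-frame shift and rotvec to reach TCP p, tool down with tool x at heading yaw, tipped up by pitch about tool y"""
    o=ctrl.get_obs();R0=R.from_euler('xyz',o['eef_rot']);R1=R.from_euler('xyz',[np.pi,0,yaw])*R.from_euler('y',pitch)
    d=np.array(p)-o['ee_pos']
    print('t',round(o['time_s'],2),'ee',o['ee_pos'].round(4),'shift(now axes)',R0.inv().apply(d).round(4),'rotvec',(R0.inv()*R1).as_rotvec().round(4),'shift(end axes)',R1.inv().apply(d).round(4),'len',np.linalg.norm(d).round(3))
E
python3 - <<'E'
from h import *
np.set_printoptions(precision=4,suppress=True)
f=lambda u,z:ray('top',(260+u[0]/4,110+u[1]/4),z)
C=[f(u,.046) for u in((55,235),(200,272),(245,110),(102,73))]
fl,fr,br,bl=C
print(C,np.linalg.norm(fl-fr),np.linalg.norm(fr-br),np.linalg.norm(bl-fl))
ax=(br+bl-fr-fl);print('yaw x',np.arctan2(ax[1],ax[0]),'front mid',(fl+fr)/2, 'notch', f((128,255),.046))
l=fl-fr;print('yaw from y',np.arctan2(l[1],l[0])-np.pi/2)
t=f((342,340),.011);h=f((645,285),.015);d=t-h;print('sd',t,h,np.linalg.norm(d),np.arctan2(d[1],d[0]))
u=d/np.linalg.norm(d);g=t-u*.09;print('grip',g)
go([g[0],g[1],.15],np.arctan2(d[1],d[0]))
E
```

```text
[array([ 0.5481, -0.1057,  0.046 ]), array([ 0.5308, -0.1801,  0.046 ]), array([ 0.6156, -0.2004,  0.046 ]), array([ 0.6336, -0.1262,  0.046 ])] 0.07639869340031077 0.08720890755893747 0.08789674437280506
yaw x -0.23612262801378112 front mid [ 0.5395 -0.1429  0.046 ] notch [ 0.5387 -0.1432  0.046 ]
yaw from y -0.22869991455144878
sd [ 0.5028 -0.2535  0.011 ] [ 0.5351 -0.4104  0.015 ] 0.16023065711102386 1.7737745284365989
grip [ 0.5209 -0.3417  0.0132]
t 0.1 ee [0.1961 0.5136 0.2049] shift(now axes) [-0.6086 -0.683   0.0556] rotvec [-0.001   0.0005  1.003 ] shift(end axes) [-0.9032  0.1457  0.0549] len 0.917
```

{"fn": "jog_arm", "kwargs": {"motion": [[0,0,-0.03,0,0,0.143,1],[0,0,-0.03,0,0,0.143,1],[0,0,-0.03,0,0,0.143,1],[0,0,-0.03,0,0,0.143,1],[0,0,-0.03,0,0,0.143,1]]}}

```text
time_s: 0.6
ee_pos: [0.1961, 0.5136, 0.3564]
eef_rot: [-3.141, 0.0, 2.056]
force: [-0.4, -0.3, -0.2]
grip_width: 0.094
grip_force: 0.0
```

{"fn": "jog_arm", "kwargs": {"motion": [[0,0,0,0,0,0.143,1],[0,0,0,0,0,0.143,1],[-0.045,-0.006,0,0,0,0,1],[-0.045,-0.006,0,0,0,0,1],[-0.045,-0.006,0,0,0,0,1]]}}

```text
time_s: 1.1
ee_pos: [0.2058, 0.3764, 0.3547]
eef_rot: [-3.141, 0.001, 1.776]
force: [0.9, 0.6, 0.4]
grip_width: 0.0942
grip_force: 0.0
```

{"fn": "jog_arm", "kwargs": {"motion": [[-0.045,-0.006,0,0,0,0,1],[-0.045,-0.006,0,0,0,0,1],[-0.045,-0.006,0,0,0,0,1],[-0.045,-0.006,0,0,0,0,1],[-0.045,0.01,0,0,0,0,1]]}}

```text
time_s: 1.6
ee_pos: [0.2367, 0.1544, 0.3557]
eef_rot: [3.14, -0.0, 1.777]
force: [1.3, 0.3, 0.6]
grip_width: 0.0943
grip_force: 0.0
```

{"fn": "jog_arm", "kwargs": {"motion": [[-0.042,0.015,0,0,0,0,1],[-0.042,0.015,0,0,0,0,1],[-0.042,0.015,0,0,0,0,1],[-0.042,0.015,0,0,0,0,1],[-0.04,0.014,0,0,0,0,1]]}}

```text
time_s: 2.1
ee_pos: [0.353, -0.0347, 0.3554]
eef_rot: [3.141, 0.0, 1.775]
force: [1.6, -0.2, 0.9]
grip_width: 0.0939
grip_force: 0.0
```

{"fn": "jog_arm", "kwargs": {"motion": [[-0.04,0.014,0.01,0,0,0,1],[-0.04,0.014,0.01,0,0,0,1],[-0.04,0.014,0.015,0,0,0,1],[-0.04,0.014,0.02,0,0,0,1],[-0.04,0.014,0.025,0,0,0,1]]}}

```text
time_s: 2.6
ee_pos: [0.4625, -0.2159, 0.2749]
eef_rot: [3.141, 0.001, 1.775]
force: [1.1, 0.0, 0.3]
grip_width: 0.0942
grip_force: 0.0
```

{"fn": "jog_arm", "kwargs": {"motion": [[-0.03,0.01,0.03,0,0,0,1],[-0.03,0.01,0.03,0,0,0,1],[-0.03,0.01,0.02,0,0,0,1],[0,0,0,0,0,0,1]]}}

```text
time_s: 3.0
ee_pos: [0.509, -0.2978, 0.1908]
eef_rot: [-3.137, -0.005, 1.774]
force: [0.1, 0.1, -0.7]
grip_width: 0.0939
grip_force: 0.0
```

Run:
```python
from h import *
go([.5209,-.3417,.15],1.774)
m=ctrl.camera_model('wrist');print(m,ctrl.get_obs()['qpos'])
cv2.imwrite('pics/w1.png',ctrl.camera('wrist')[:,:,::-1])
for p in((.5028,-.2535,.011),(.5209,-.3417,.023),(.5351,-.4104,.015)):print(proj('wrist',p,m))
```

```text
t 3.0 ee [ 0.509  -0.2978  0.1908] shift(now axes) [-0.0456  0.003   0.0406] rotvec [-0.0048 -0.0045 -0.    ] shift(end axes) [-0.0454  0.0028  0.0408] len 0.061
{'intrinsics': array([[327.18335448,   0.        , 321.23560866],
       [  0.        , 327.18335448, 198.05271319],
       [  0.        ,   0.        ,   1.        ]]), 'rvec': array([-2.86193133, -0.29105916, -0.03189973]), 'tvec': array([-0.43769098, -0.40438722,  0.2775829 ])} [-5.91316927e-01  4.03866304e-01  1.41580705e+00 -2.55204250e-04
  1.32852227e+00 -7.94451496e-01]
[324.85643763 139.38659764]
[324.71432267 221.20767237]
[324.61828228 274.03509622]
```

View pics/w1.png

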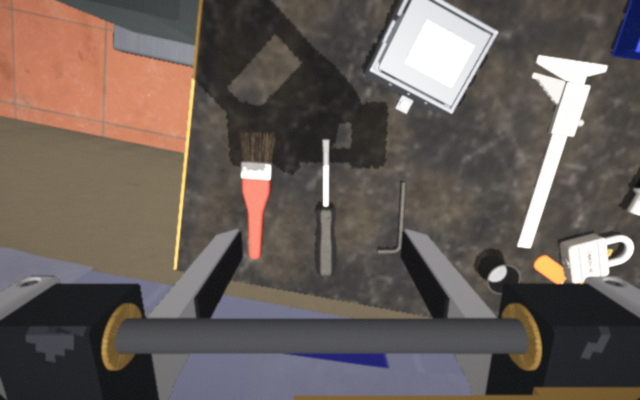

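The wrist view shows the screwdriver from its tip at (326,139) to its handle end at (326,274), within about 1 px of my prediction. The brush and hex key clear the fingers if I narrow the opening. I'm going down to grasp.

{"fn": "jog_arm", "kwargs": {"motion": [[-0.023,0.002,0.04,-0.005,-0.004,0,0.3],[-0.022,0.001,0.04,0,0,0,0.3],[0,0,0.045,0,0,0,0.3],[0,0,0.035,0,0,0,0.3],[0,0,0.012,0,0,0,0.3]], "squeeze": 60}}

```text
time_s: 3.55
ee_pos: [0.5212, -0.3385, 0.0211]
eef_rot: [3.139, 0.001, 1.776]
force: [-0.2, -0.2, 0.2]
grip_width: 0.0616
grip_force: 0.0
```

Run:
```python
from h import *
go([.5209,-.3417,.003],1.774)
```

```text
t 3.55 ee [ 0.5212 -0.3385  0.0211] shift(now axes) [-0.003  -0.0009  0.0181] rotvec [0.0024 0.001  0.0022] shift(end axes) [-0.0031 -0.0009  0.0181] len 0.018
```

{"fn": "jog_arm", "kwargs": {"motion": [[-0.001,0,0.014,0,0,0,0.3],[0,0,0.001,0,0,0,-1],[0,0,0,0,0,0,-1],[0,0,0,0,0,0,-1],[0,0,0,0,0,0,-1]]}}

```text
time_s: 4.05
ee_pos: [0.5231, -0.3413, 0.0098]
eef_rot: [3.135, 0.005, 1.776]
force: [0.1, -0.1, 0.7]
grip_width: 0.0325
grip_force: 0.0
```

{"fn": "jog_arm", "kwargs": {"motion": [[0,0,0,0,0,0,-1],[0,0,0,0,0,0,-1]]}}

```text
time_s: 4.25
ee_pos: [0.5228, -0.3411, 0.0091]
eef_rot: [3.136, 0.005, 1.776]
force: [-0.8, -0.0, 3.2]
grip_width: 0.0209
grip_force: 60.0
```

The TCP stayed 6 mm high, so the hold is shallow. I'll open, go lower and regrip.

{"fn": "jog_arm", "kwargs": {"motion": [[0,0,0,0,0,0,0.0],[0,0,0,0,0,0,0.0],[0,0,0.003,0,0,0,0.0],[0,0,0.003,0,0,0,0.0],[0,0,0,0,0,0,0.0]]}}

```text
time_s: 4.75
ee_pos: [0.5223, -0.3408, 0.0018]
eef_rot: [3.137, 0.003, 1.776]
force: [0.3, 0.0, 0.3]
grip_width: 0.0469
grip_force: 0.0
```

{"fn": "jog_arm", "kwargs": {"motion": [[0,0,-0.001,0,0,0,-1],[0,0,0,0,0,0,-1],[0,0,0,0,0,0,-1],[0,0,0,0,0,0,-1],[0,0,0,0,0,0,-1]]}}

```text
time_s: 5.25
ee_pos: [0.5227, -0.341, 0.0037]
eef_rot: [3.136, 0.004, 1.776]
force: [0.1, 0.6, 0.3]
grip_width: 0.0215
grip_force: 60.0
```

{"fn": "jog_arm", "kwargs": {"motion": [[0,0,0,0,0,0,-1],[0,0,-0.01,0,0,0,-1],[0,0,-0.03,0,0,0,-1],[0,0,-0.03,0,0,0,-1],[0,0,-0.03,0,0,0,-1]]}}

```text
time_s: 5.75
ee_pos: [0.5219, -0.3406, 0.1053]
eef_rot: [3.137, 0.004, 1.776]
force: [-0.2, -0.2, -0.8]
grip_width: 0.0212
grip_force: 60.0
```

{"fn": "jog_arm", "kwargs": {"motion": [[0,0,0,0,0,0.143,-1],[0,0,0,0,0,0.143,-1],[0,0,0,0,0,0.143,-1],[0,0,0,0,0,0.143,-1],[0,0,0,0,0,0.143,-1]]}}

```text
time_s: 6.25
ee_pos: [0.522, -0.3407, 0.1042]
eef_rot: [3.135, -0.0, 1.055]
force: [-0.3, -0.4, 0.2]
grip_width: 0.0213
grip_force: 60.0
```

{"fn": "jog_arm", "kwargs": {"motion": [[0,0,0,0,0,0.143,-1],[0,0,0,0,0,0.143,-1],[0,0,0,0,0,0.143,-1],[0,0,0,0,0,0.143,-1],[0,0,0,0,0,0.143,-1]]}}

```text
time_s: 6.75
ee_pos: [0.522, -0.3407, 0.1042]
eef_rot: [3.137, -0.004, 0.34]
force: [0.0, 0.2, -1.0]
grip_width: 0.0208
grip_force: 60.0
```

{"fn": "jog_arm", "kwargs": {"motion": [[0,0,0,0,0,0.143,-1],[0,0,0,0,0,0.143,-1],[0,0,0,0,0,0.143,-1],[0,0,0,0,0,0.143,-1],[0,0,0,0,0,0.01,-1]]}}

```text
time_s: 7.25
ee_pos: [0.5221, -0.3407, 0.1042]
eef_rot: [3.14, -0.007, -0.239]
force: [0.5, -0.2, -1.5]
grip_width: 0.0211
grip_force: 60.0
```

Run:
```python
from h import *
go([.4267,-.116,.1],-.235); print(ctrl.get_obs()['qpos'])
```

```text
t 7.25 ee [ 0.5221 -0.3407  0.1042] shift(now axes) [-0.1458 -0.1958  0.0029] rotvec [ 0.0016 -0.0065 -0.0039] shift(end axes) [-0.1451 -0.1963  0.0042] len 0.244
[-6.37422906e-01  5.51030551e-01  1.40942542e+00  1.12393917e-03
  1.17450877e+00  1.17185274e+00]
```

{"fn": "jog_arm", "kwargs": {"motion": [[-0.029,-0.039,0,0,-0.006,-0.003,-1],[-0.029,-0.039,0,0,0,0,-1],[-0.029,-0.039,0,0,0,0,-1],[-0.029,-0.039,0,0,0,0,-1],[-0.029,-0.039,0,0,0,0,-1]]}}

```text
time_s: 7.75
ee_pos: [0.4251, -0.1159, 0.1034]
eef_rot: [3.14, -0.001, -0.229]
force: [0.9, -0.3, -1.1]
grip_width: 0.0206
grip_force: 60.0
```

{"fn": "jog_arm", "kwargs": {"motion": [[0,0,0.02,0,0,0,-1],[0,0,0,0,0,0,-1]]}}

```text
time_s: 7.95
ee_pos: [0.4253, -0.1165, 0.0824]
eef_rot: [3.14, 0.001, -0.228]
force: [-0.2, -0.8, -0.8]
grip_width: 0.0207
grip_force: 60.0
```

Run:
```python
from h import *
go([.4267,-.116,.028],-.235)
o=ctrl.get_obs();Rt=R.from_euler('xyz',o['eef_rot'])
tip=o['ee_pos']+Rt.apply([.09,0,-.007]);print('tip',tip)
N=np.array([.5433,-.144,.042]);n=np.array([np.cos(-.235),np.sin(-.235),0])
ims=[]
for c,(x,y) in(('wrist',(220,0)),('side',(200,160)),('top',(240,110))):
    m=ctrl.camera_model(c);im=ctrl.camera(c)[:,:,::-1];cv2.imwrite(f'pics/raw_{c}1.png',im)
    print(c,'tip',proj(c,tip,m),'N',proj(c,N,m),'outer',proj(c,N-n*.0055+[0,0,.004],m))
    ims.append(im)
a=ims[0][0:300,120:520];b=cv2.resize(ims[1][170:280,200:330],(400,300)[::1],interpolation=2)
cv2.imwrite('pics/w2.png',cv2.resize(a,(800,600)));
```

```text
t 7.95 ee [ 0.4253 -0.1165  0.0824] shift(now axes) [ 0.0013 -0.0008  0.0544] rotvec [0.0014 0.0014 0.007 ] shift(end axes) [ 0.0012 -0.0008  0.0544] len 0.054
tip [ 0.51300289 -0.13679904  0.08923506]
wrist tip [320.34275726  82.14183093] N [320.6593029   34.10288784] outer [320.60467038  42.63054796]
side tip [287.82235094 212.36847017] N [278.01959234 222.17418568] outer [279.79716652 222.00610684]
top tip [286.0871644  182.60483338] N [292.64145288 171.90627984] outer [291.73458698 174.10499504]
```

View pics/w2.png

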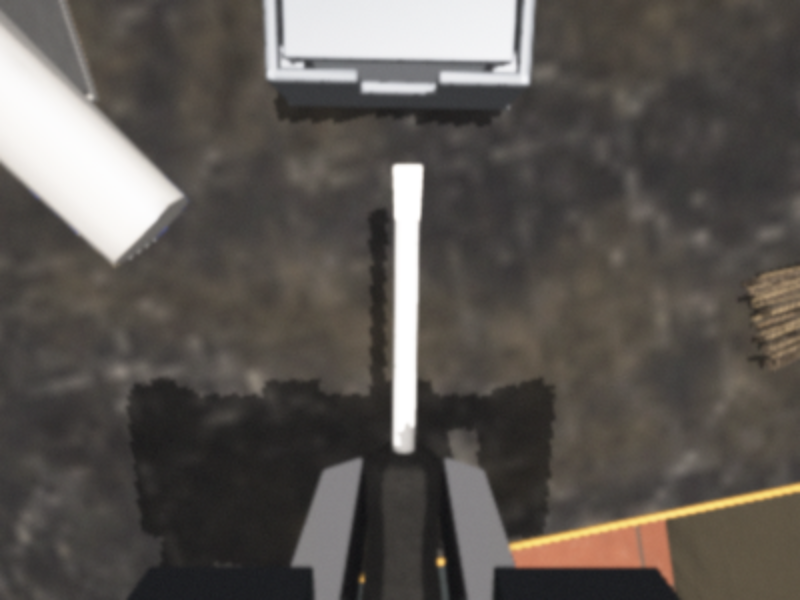

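The wrist crop shows the tip at crop (407,164) and the notch centred at crop x≈399. The blade sits about 2.5 mm to the right of it, and its distance is as predicted. I'll lower, shift left and check the height from the side.

{"fn": "jog_arm", "kwargs": {"motion": [[0,-0.0025,0.02,0,0,0,-1],[0,0,0.02,0,0,0,-1],[0,0,0.013,0,0,0,-1],[0,0,0,0,0,0,-1],[0,0,0,0,0,0,-1]]}}

```text
time_s: 8.6
ee_pos: [0.4272, -0.1157, 0.0307]
eef_rot: [3.14, -0.001, -0.233]
force: [0.4, 0.1, -0.9]
grip_width: 0.021
grip_force: 60.0
```

Run:
```python
from h import *
go([.4267,-.116,.028],-.235)
o=ctrl.get_obs();Rt=R.from_euler('xyz',o['eef_rot'])
tip=o['ee_pos']+Rt.apply([.09,.002,-.007]);b=o['ee_pos']+Rt.apply([.02,.002,-.007]);print('tip',tip)
N=np.array([.5433,-.144,.042]);n=np.array([np.cos(-.235),np.sin(-.235),0])
im=ctrl.camera('side')[:,:,::-1]
for k,p in dict(tip=tip,base=b,N=N,out=N-n*.0055,sill=N-n*.0055-[0,0,.014]).items():print(k,(proj('side',p)-[220,170])*6)
cv2.imwrite('pics/s2.png',cv2.resize(im[170:270,220:350],None,fx=6,fy=6,interpolation=2))
```

```text
t 8.6 ee [ 0.4272 -0.1157  0.0307] shift(now axes) [-0.0004  0.0004  0.0027] rotvec [ 0.0015 -0.0006  0.0016] shift(end axes) [-0.0004  0.0004  0.0027] len 0.003
tip [ 0.5143004  -0.13843257  0.03775167]
tip [413.28241757 358.20149191]
base [569.25769176 455.67221358]
N [348.11755401 313.04511406]
out [359.49992099 320.1618033 ]
sill [361.97328267 348.19339953]
```

View pics/s2.png

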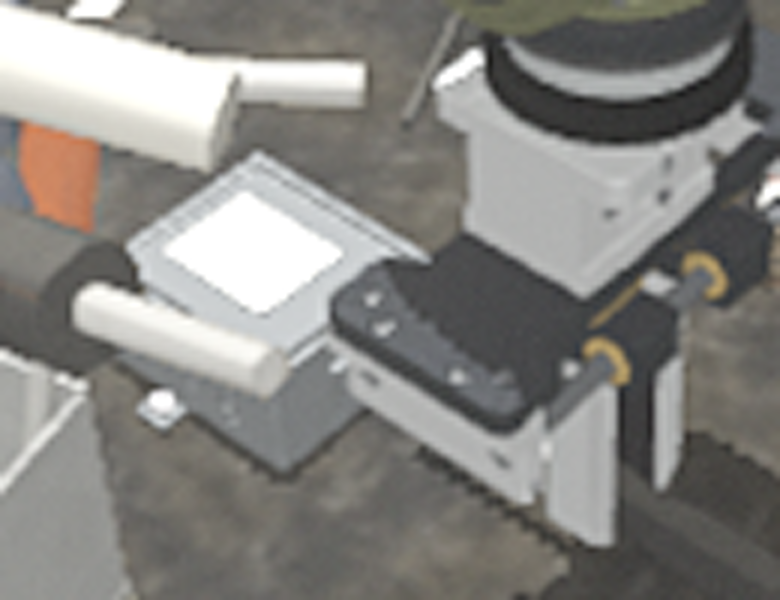

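The gripper hides the tip in the side view. The wrist image already agreed with a level tool to within 1–2 mm, so I'll insert in small steps and watch the force.

{"fn": "jog_arm", "kwargs": {"motion": [[0,0,0.0025,0,0,0,-1],[0.01,0,0,0,0,0,-1],[0.008,0,0,0,0,0,-1],[0.005,0,0,0,0,0,-1],[0.005,0,0,0,0,0,-1]]}}

```text
time_s: 9.15
ee_pos: [0.4546, -0.1217, 0.0276]
eef_rot: [3.14, -0.0, -0.233]
force: [0.5, 0.0, -0.6]
grip_width: 0.021
grip_force: 60.0
```

{"fn": "jog_arm", "kwargs": {"motion": [[0.004,0,0,0,0,0,-1],[0.004,0,0,0,0,0,-1],[0.004,0,0,0,0,0,-1],[0.003,0,0,0,0,0,-1],[0,0,0,0,0,0,-1]]}}

```text
time_s: 9.65
ee_pos: [0.4689, -0.1251, 0.0275]
eef_rot: [3.14, -0.0, -0.233]
force: [-0.2, -0.3, -1.1]
grip_width: 0.021
grip_force: 60.0
```

Run:
```python
from h import *
o=ctrl.get_obs();print(o['ee_pos'],o['force'],o['moment'])
im=ctrl.camera('wrist')[:,:,::-1]
cv2.imwrite('pics/w3.png',cv2.resize(im[0:150,220:420],None,fx=4,fy=4,interpolation=2))
```

```text
[ 0.46886529 -0.12508998  0.02754214] [-0.17829259 -0.31059027 -1.09229983] [-0.02278464  0.20309244  0.02449032]
```

View pics/w3.png

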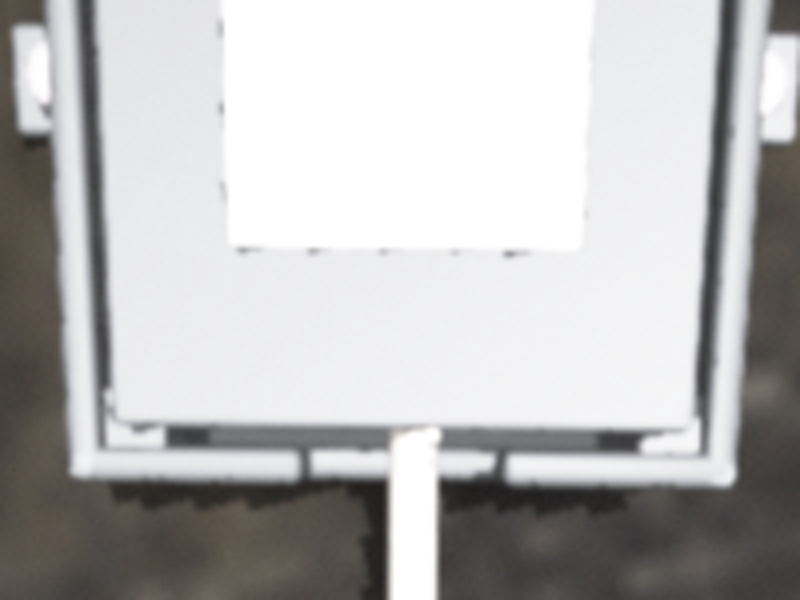

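The blade sits centred between the notch edges (crop x 300–505) and its end is under the cover, with no contact force. Now I'll pry up in small steps.

{"fn": "jog_arm", "kwargs": {"motion": [[0,0,-0.001,0,0.02,0,-1],[0,0,-0.001,0,0.02,0,-1],[0,0,-0.001,0,0.02,0,-1],[0,0,-0.001,0,0,0,-1],[0,0,-0.001,0,0,0,-1]]}}

```text
time_s: 10.2
ee_pos: [0.4681, -0.1249, 0.0327]
eef_rot: [3.14, -0.06, -0.233]
force: [-0.8, -0.1, -3.1]
grip_width: 0.0207
grip_force: 60.0
```

{"fn": "jog_arm", "kwargs": {"motion": [[0,0,-0.001,0,0.01,0,-1],[0,0,-0.001,0,0.01,0,-1],[0,0,-0.001,0,0.01,0,-1],[0,0,0,0,0,0,-1]]}}

```text
time_s: 10.6
ee_pos: [0.4682, -0.1249, 0.0356]
eef_rot: [3.14, -0.091, -0.233]
force: [0.4, -0.3, -3.4]
grip_width: 0.0208
grip_force: 60.0
```

Run:
```python
from h import *
o=ctrl.get_obs();print(o['ee_pos'],o['force'],o['moment'])
im=ctrl.camera('wrist')[:,:,::-1]
cv2.imwrite('pics/w4.png',cv2.resize(im[0:200,190:450],None,fx=3,fy=3,interpolation=2))
```

```text
[ 0.46818366 -0.12489745  0.0356222 ] [ 0.35756926 -0.30030717 -3.3757281 ] [0.0497583  0.29940097 0.01020383]
```

View pics/w4.png

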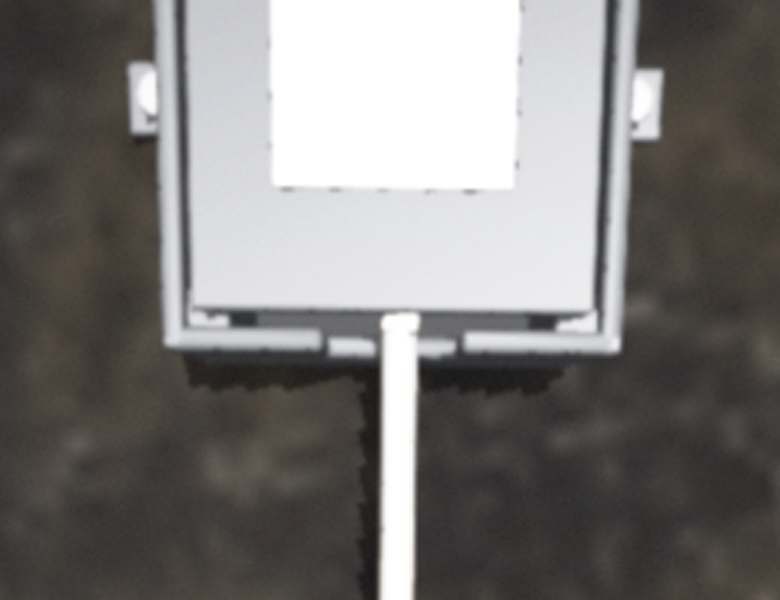

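The cover edge has begun to rise: its width relative to the box front grew about 2%, or 3–4 mm, and the blade is still under it. I'll keep going.

{"fn": "jog_arm", "kwargs": {"motion": [[0.001,0,-0.001,0,0.015,0,-1],[0.001,0,-0.001,0,0.015,0,-1],[0,0,-0.001,0,0.015,0,-1],[0,0,-0.001,0,0.015,0,-1],[0,0,0,0,0,0,-1]]}}

```text
time_s: 11.15
ee_pos: [0.4696, -0.1253, 0.0399]
eef_rot: [3.14, -0.151, -0.233]
force: [-0.2, -0.0, -4.2]
grip_width: 0.021
grip_force: 60.0
```

{"fn": "jog_arm", "kwargs": {"motion": [[0,0,-0.001,0,0.01,0,-1],[0,0,-0.001,0,0.01,0,-1],[0,0,0,0,0,0,-1]]}}

```text
time_s: 11.45
ee_pos: [0.4696, -0.1253, 0.0419]
eef_rot: [3.14, -0.171, -0.233]
force: [0.9, -0.5, -5.3]
grip_width: 0.0209
grip_force: 60.0
```

Run:
```python
from h import *
o=ctrl.get_obs();print(o['ee_pos'],o['force'],o['moment'])
im=ctrl.camera('wrist')[:,:,::-1]
cv2.imwrite('pics/w5.png',cv2.resize(im[0:200,190:450],None,fx=3,fy=3,interpolation=2))
```

```text
[ 0.46959015 -0.12530145  0.04194537] [ 0.87996111 -0.5025615  -5.30943329] [ 0.03391602  0.52735681 -0.03859303]
```

View pics/w5.png

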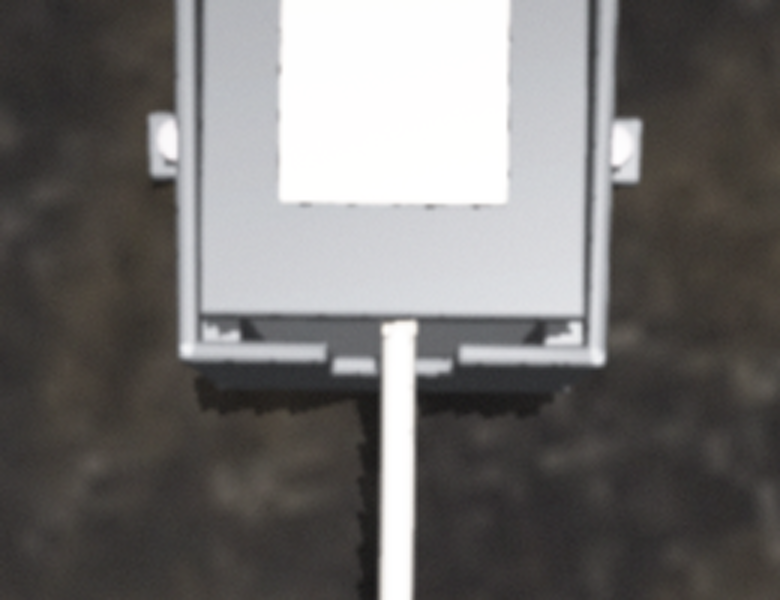

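{"fn": "jog_arm", "kwargs": {"motion": [[0,0,-0.001,0,0.012,0,-1],[0,0,-0.001,0,0.012,0,-1],[0,0,-0.001,0,0.012,0,-1],[0,0,0,0,0,0,-1]]}}

```text
time_s: 11.9
ee_pos: [0.4687, -0.125, 0.0447]
eef_rot: [3.14, -0.207, -0.233]
force: [1.5, -0.2, -4.7]
grip_width: 0.021
grip_force: 60.0
```

{"fn": "jog_arm", "kwargs": {"motion": [[0,0,-0.001,0,0.012,0,-1],[0,0,-0.001,0,0.012,0,-1],[0,0,0,0,0,0,-1]]}}

```text
time_s: 12.2
ee_pos: [0.4683, -0.1249, 0.0467]
eef_rot: [3.14, -0.231, -0.233]
force: [1.5, -0.4, -5.3]
grip_width: 0.0214
grip_force: 60.0
```

Run:
```python
from h import *
o=ctrl.get_obs();print(o['ee_pos'],o['force'],o['moment'])
```

```text
[ 0.46830373 -0.12491813  0.04665136] [ 1.48827635 -0.44692521 -5.29911476] [0.08626501 0.49598958 0.01396813]
```

```bash
cat > lift.py <<'E'
from h import *
N=np.array([.5433,-.144,.042]);n=np.array([np.cos(-.235),np.sin(-.235),0]);s=np.array([n[1],-n[0],0])
def edge(l,y,m):  # cover top front edge, lifted l, lateral y (to the right)
    a=np.arcsin(l/.079);p=N+n*.079*(1-np.cos(a))+s*y+[0,0,l];p=p+.004*(np.array([0,0,1])*np.cos(a)-n*np.sin(a));return proj('wrist',p,m)
m=ctrl.camera_model('wrist');im=ctrl.camera('wrist').astype(int).sum(2)//3
cv2.imwrite('pics/last.png',im)
for y in(-.02,.02):
    u=int(round(edge(4e-3,y,m)[0]))
    print('y',y,'col',u,'pred rows lift0..14',[round(edge(l,y,m)[1],1) for l in(0,.003,.006,.009,.012,.015)],'rim in/out',[proj('wrist',N+n*x+s*y+[0,0,.004],m)[1].round(1) for x in(-.0015,-.0055)])
    r0=int(edge(.006,y,m)[1])-22;print(r0,im[r0:r0+60,u].tolist())
E
python3 lift.py
```

```text
y -0.02 col 288 pred rows lift0..14 [np.float64(112.6), np.float64(111.6), np.float64(110.4), np.float64(108.9), np.float64(107.2), np.float64(105.2)] rim in/out [np.float64(115.1), np.float64(122.0)]
88 [202, 201, 202, 202, 204, 202, 203, 204, 205, 205, 206, 204, 205, 206, 202, 192, 162, 115, 79, 85, 97, 101, 100, 101, 101, 108, 136, 171, 194, 204, 207, 186, 138, 80, 56, 50, 51, 50, 49, 50, 49, 52, 49, 51, 48, 43, 36, 33, 34, 34, 35, 39, 48, 59, 69, 72, 72, 72, 68, 68]
y 0.02 col 357 pred rows lift0..14 [np.float64(112.6), np.float64(111.7), np.float64(110.4), np.float64(109.0), np.float64(107.3), np.float64(105.3)] rim in/out [np.float64(115.2), np.float64(122.1)]
88 [208, 210, 212, 210, 210, 211, 212, 212, 211, 212, 212, 213, 213, 213, 212, 211, 194, 151, 100, 80, 87, 100, 98, 101, 100, 99, 105, 140, 185, 209, 216, 210, 185, 130, 74, 53, 51, 49, 51, 50, 51, 49, 49, 49, 51, 46, 36, 28, 31, 28, 31, 30, 36, 48, 58, 59, 59, 60, 62, 59][ WARN:0@0.702] global loadsave.cpp:1063 imwrite_ Unsupported depth image for selected encoder is fallbacked to CV_8U.
```

```bash
cat > cal.py <<'E'
from lift import *
o=ctrl.get_obs();Rt=R.from_euler('xyz',o['eef_rot']).as_matrix();Rm=cv2.Rodrigues(m['rvec'])[0]
A=Rm@Rt;b=Rm@o['ee_pos']+m['tvec']      # cam = A*(tool point)+b
def model(p,e):
    T=R.from_euler('xyz',e).as_matrix();Q=A@T.T;return dict(intrinsics=m['intrinsics'],rvec=cv2.Rodrigues(Q)[0],tvec=b-Q@np.array(p))
print('---home/w4/w5')
for f,p,e in(('raw_wrist1',[.4253,-.1165,.0824],[3.14,.001,-.228]),):
    M=model(p,e);g=cv2.imread(f'pics/{f}.png',0).astype(int)
    for y in(-.02,.02):
        u=int(round(edge(0,y,M)[0]));r=int(edge(0,y,M)[1])-20
        print(u,'pred edge0',edge(0,y,M)[1],'rim',[proj('wrist',N+n*x+s*y+[0,0,.004],M)[1].round(1) for x in(-.0015,-.0055)],r,g[max(r,0):r+40,u].tolist())
    # shift of the cover edge as an extra x offset
E
python3 cal.py | sed -n '/---/,$p'
```

```text
---home/w4/w5
287 pred edge0 33.12416579896376 rim [np.float64(35.8), np.float64(43.1)] 13 [234, 235, 235, 235, 236, 236, 235, 236, 237, 236, 237, 238, 236, 236, 231, 203, 141, 101, 107, 115, 126, 159, 197, 217, 226, 226, 206, 162, 105, 68, 58, 58, 57, 58, 59, 58, 60, 59, 59, 55]
354 pred edge0 33.56192691156858 rim [np.float64(36.3), np.float64(43.5)] 13 [240, 241, 240, 240, 241, 241, 241, 242, 241, 241, 242, 243, 243, 243, 243, 240, 225, 161, 104, 102, 113, 124, 148, 192, 225, 233, 232, 219, 178, 119, 72, 60, 57, 61, 59, 58, 58, 58, 60, 60][ WARN:0@0.560] global loadsave.cpp:1063 imwrite_ Unsupported depth image for selected encoder is fallbacked to CV_8U.
```

The edge appears to be up about 11 mm, which suggests it has released. As a test I'll lower the blade and see whether the cover stays up.

{"fn": "jog_arm", "kwargs": {"motion": [[0,0,0.002,0,-0.02,0,-1],[0,0,0.002,0,-0.02,0,-1],[0,0,0.002,0,-0.02,0,-1],[0,0,0,0,0,0,-1]]}}

```text
time_s: 12.7
ee_pos: [0.4703, -0.1255, 0.0407]
eef_rot: [3.14, -0.17, -0.233]
force: [0.2, 0.7, -0.9]
grip_width: 0.0211
grip_force: 60.0
```

```bash
python3 lift.py 2>/dev/null; python3 -c "
from h import *
o=ctrl.get_obs();print(o['ee_pos'],o['force'],o['moment'])"
```

```text
y -0.02 col 286 pred rows lift0..14 [np.float64(112.8), np.float64(112.1), np.float64(111.2), np.float64(110.0), np.float64(108.5), np.float64(106.8)] rim in/out [np.float64(115.5), np.float64(122.8)]
89 [208, 207, 208, 208, 210, 208, 208, 211, 212, 212, 211, 213, 211, 213, 210, 192, 152, 101, 86, 100, 103, 101, 102, 101, 103, 112, 144, 183, 200, 204, 199, 175, 125, 73, 51, 51, 49, 48, 49, 50, 50, 43, 36, 36, 34, 37, 36, 39, 43, 48, 57, 71, 71, 71, 70, 69, 68, 68, 70, 69]
y 0.02 col 359 pred rows lift0..14 [np.float64(112.8), np.float64(112.1), np.float64(111.2), np.float64(110.0), np.float64(108.6), np.float64(106.9)] rim in/out [np.float64(115.6), np.float64(122.9)]
89 [216, 218, 218, 218, 218, 218, 220, 219, 221, 222, 221, 221, 221, 223, 222, 217, 193, 144, 93, 86, 98, 102, 103, 102, 102, 102, 118, 156, 197, 216, 216, 202, 172, 119, 69, 52, 52, 50, 51, 49, 49, 48, 41, 33, 30, 30, 31, 30, 33, 43, 54, 57, 62, 60, 59, 58, 59, 57, 58, 55]
[ 0.47007726 -0.12534927  0.04067963] [ 0.3651519   0.3197658  -0.19845664] [0.08086221 0.26372379 0.02781183]
```

The blade carries no load now and the edge still stands about 12 mm up, so the cover is loose. I'll withdraw level.

{"fn": "jog_arm", "kwargs": {"motion": [[0,0,0.002,0,0,0,-1],[-0.003,0,-0.0005,0,0,0,-1],[-0.005,0,-0.001,0,0,0,-1]]}}

```text
time_s: 13.05
ee_pos: [0.4618, -0.1234, 0.0388]
eef_rot: [3.14, -0.17, -0.233]
force: [0.1, 0.5, -1.1]
grip_width: 0.0215
grip_force: 60.0
```

{"fn": "jog_arm", "kwargs": {"motion": [[-0.01,0,-0.0017,0,0,0,-1],[-0.01,0,-0.0017,0,0,0,-1],[-0.015,0,-0.0025,0,0,0,-1],[-0.015,0,-0.0025,0,0,0,-1],[0,0,0,0,0,0,-1]]}}

```text
time_s: 13.55
ee_pos: [0.4111, -0.1113, 0.0386]
eef_rot: [3.14, -0.169, -0.233]
force: [0.1, -0.7, -0.8]
grip_width: 0.0211
grip_force: 60.0
```

```bash
python3 lift.py 2>/dev/null; cp pics/last.png pics/afterpry.png; python3 -c "
from h import *
o=ctrl.get_obs();print(o['time_s'],o['ee_pos'],o['force'],o['moment'])"
```

```text
y -0.02 col 284 pred rows lift0..14 [np.float64(-5.0), np.float64(-7.7), np.float64(-10.8), np.float64(-14.3), np.float64(-18.1), np.float64(-22.3)] rim in/out [np.float64(-2.0), np.float64(6.0)]
-32 []
y 0.02 col 361 pred rows lift0..14 [np.float64(-4.9), np.float64(-7.6), np.float64(-10.7), np.float64(-14.2), np.float64(-18.0), np.float64(-22.2)] rim in/out [np.float64(-1.9), np.float64(6.0)]
-32 []
13.6 [ 0.41230184 -0.11166907  0.03893569] [0.14322326 0.68141484 0.28009553] [0.05662719 0.27809883 0.00245628]
```

{"fn": "jog_arm", "kwargs": {"motion": [[0,0,-0.03,0,0,0,-1],[0,0,-0.03,0,-0.08,0,-1],[0,0,-0.03,0,-0.09,0,-1],[0,0,0,0,0,0,-1]]}}

```text
time_s: 14.0
ee_pos: [0.4028, -0.1095, 0.1314]
eef_rot: [3.139, -0.004, -0.233]
force: [-0.0, -0.4, -1.3]
grip_width: 0.0213
grip_force: 60.0
```

Run:
```python
from h import *
from lift import edge,N,n,s
o=ctrl.get_obs();m=ctrl.camera_model('wrist');im=ctrl.camera('wrist')[:,:,::-1];sd=ctrl.camera('side')[:,:,::-1]
print(o['ee_pos'],o['eef_rot'])
Rt=R.from_euler('xyz',o['eef_rot'])
for dr in(0,.1,.2,.3):
  print(dr,proj('wrist',o['ee_pos']+Rt.apply([.09*np.cos(dr),.002,-.007+.09*np.sin(dr)]),m))
print([edge(l,0,m) for l in(0,.006,.012)])
a=cv2.resize(im[0:200,180:460],None,fx=2.8,fy=2.8)[:,:400*2];b=cv2.resize(sd[170:260,200:380],None,fx=3,fy=3,interpolation=2)
c=np.zeros((600,800,3),np.uint8);c[:330,:784]=cv2.resize(im[0:118,180:460],(784,330));c[330:600,:540]=b
cv2.imwrite('pics/f.png',c)
```

```text
y -0.02 col 294 pred rows lift0..14 [np.float64(12.8), np.float64(11.8), np.float64(10.5), np.float64(9.1), np.float64(7.5), np.float64(5.6)] rim in/out [np.float64(15.1), np.float64(21.1)]
-12 []
y 0.02 col 350 pred rows lift0..14 [np.float64(12.9), np.float64(11.8), np.float64(10.6), np.float64(9.2), np.float64(7.5), np.float64(5.6)] rim in/out [np.float64(15.1), np.float64(21.2)]
-12 []
[ 0.40192183 -0.10916394  0.12904261] [ 3.13965622 -0.0039607  -0.2330884 ]
0 [324.35235972  82.07742252]
0.1 [324.20479177  84.23078396]
0.2 [324.07076713  87.86468174]
0.3 [323.94986415  92.73201071]
[array([322.10764753,  10.43013243]), array([322.14085036,   8.09638554]), array([322.17666036,   4.90407216])][ WARN:0@1.036] global loadsave.cpp:1063 imwrite_ Unsupported depth image for selected encoder is fallbacked to CV_8U.
```

View pics/f.png

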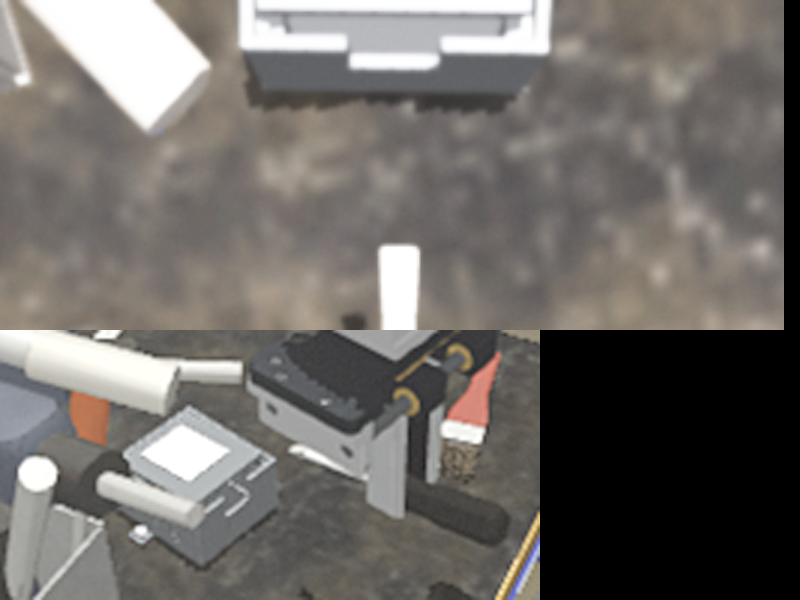

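The last view shows a dark gap behind the notch: the cover's front edge sits at crop row 13 and the rim at row 37, which means it is about 10 mm up. The blade droops about 0.2 rad in the grip (tip at (323,87.5)). I'll carry it back to its old place.

{"fn": "jog_arm", "kwargs": {"motion": [[0.028,0.033,0,0,0,0,-1],[0.028,0.033,0,0,0,0,-1],[0.028,0.033,0,0,0,0,-1],[0.028,0.033,0,0,0,0,-1],[0.028,0.033,0,0,0,0,-1]]}}

```text
time_s: 14.65
ee_pos: [0.4985, -0.303, 0.1263]
eef_rot: [3.141, 0.001, -0.233]
force: [0.6, 1.4, -1.7]
grip_width: 0.0213
grip_force: 60.0
```

{"fn": "jog_arm", "kwargs": {"motion": [[0.028,0.033,0,0,0,0,-1],[0,0,0,0,0,-0.143,-1],[0,0,0,0,0,-0.143,-1],[0,0,0,0,0,-0.143,-1],[0,0,0,0,0,-0.143,-1]]}}

```text
time_s: 15.15
ee_pos: [0.5175, -0.3399, 0.1262]
eef_rot: [-3.142, 0.001, 0.344]
force: [-0.5, -0.6, -0.9]
grip_width: 0.0212
grip_force: 60.0
```

{"fn": "jog_arm", "kwargs": {"motion": [[0,0,0,0,0,-0.143,-1],[0,0,0,0,0,-0.143,-1],[0,0,0,0,0,-0.143,-1],[0,0,0,0,0,-0.143,-1],[0,0,0,0,0,-0.143,-1]]}}

```text
time_s: 15.65
ee_pos: [0.5176, -0.3398, 0.1263]
eef_rot: [-3.141, 0.001, 1.06]
force: [0.3, 0.7, -1.2]
grip_width: 0.0211
grip_force: 60.0
```

{"fn": "jog_arm", "kwargs": {"motion": [[0,0,0,0,0,-0.143,-1],[0,0,0,0,0,-0.143,-1],[0,0,0,0,0,-0.143,-1],[0,0,0,0,0,-0.143,-1],[0,0,0,0,0,-0.143,-1]]}}

```text
time_s: 16.15
ee_pos: [0.5175, -0.3398, 0.1263]
eef_rot: [-3.14, 0.0, 1.775]
force: [-0.5, -0.9, -1.5]
grip_width: 0.0214
grip_force: 60.0
```

Run:
```python
from h import *
go([.522,-.341,.03],1.776,.2)
```

```text
t 16.15 ee [ 0.5175 -0.3398  0.1263] shift(now axes) [-0.002   0.0042  0.0963] rotvec [-0.0011  0.2003 -0.0015] shift(end axes) [-0.0212  0.0041  0.0939] len 0.096
```

{"fn": "jog_arm", "kwargs": {"motion": [[-0.001,0.002,0.03,0,0.1,0,-1],[0,0.002,0.03,0,0.1,0,-1],[-0.006,0,0.03,0,0,0,-1],[-0.002,0,0.01,0,0,0,-1],[0,0,0,0,0,0,-1]]}}

```text
time_s: 16.65
ee_pos: [0.5206, -0.3367, 0.0254]
eef_rot: [-3.139, -0.201, 1.768]
force: [-0.2, 0.4, -0.7]
grip_width: 0.0209
grip_force: 60.0
```

Run:
```python
from h import *
go([.522,-.341,.006],1.776,.2)
```

```text
t 16.65 ee [ 0.5206 -0.3367  0.0254] shift(now axes) [-0.0083  0.0006  0.0181] rotvec [-0.0011 -0.0008 -0.0076] shift(end axes) [-0.0083  0.0005  0.0181] len 0.02
```

{"fn": "jog_arm", "kwargs": {"motion": [[-0.002,0,0.008,0,0,0,-1],[-0.001,0,0.005,0,0,0,-1],[0,0,0.002,0,0,0,-1],[0,0,0.002,0,0,0,-1],[0,0,0,0,0,0,-1]], "squeeze": 20}}

```text
time_s: 17.15
ee_pos: [0.5215, -0.337, 0.0103]
eef_rot: [-3.141, -0.198, 1.769]
force: [-0.1, -0.5, -1.3]
grip_width: 0.0224
grip_force: 20.0
```

{"fn": "jog_arm", "kwargs": {"motion": [[0,0,0.002,0,0,0,-1],[0,0,0.002,0,0,0,-1],[0,0,0,0,0,0,-1]]}}

```text
time_s: 17.45
ee_pos: [0.5211, -0.3361, 0.0059]
eef_rot: [-3.141, -0.199, 1.769]
force: [-0.7, 0.2, -0.8]
grip_width: 0.0223
grip_force: 20.0
```

{"fn": "jog_arm", "kwargs": {"motion": [[0,0,0.002,0,0,0,-1],[0,0,0,0,0,0,-0.4],[0,0,0,0,0,0,0.0],[0,0,0,0,0,0,0.0],[0,0,0,0,0,0,0.0]]}}

```text
time_s: 17.95
ee_pos: [0.5212, -0.3359, 0.0043]
eef_rot: [-3.141, -0.198, 1.769]
force: [-0.2, -0.0, 0.2]
grip_width: 0.0459
grip_force: 0.0
```

{"fn": "jog_arm", "kwargs": {"motion": [[0.001,0,-0.01,0,0,0,0.1],[0.006,0,-0.03,0,0,0,0.1],[0.006,0,-0.04,0,-0.1,0,0.1],[0,0,-0.05,0,-0.1,0,0.1],[0,0,-0.05,0,0,0,0.1]]}}

```text
time_s: 18.45
ee_pos: [0.5227, -0.3426, 0.188]
eef_rot: [-3.142, 0.005, 1.77]
force: [-0.2, -0.7, 0.6]
grip_width: 0.0513
grip_force: 0.0
```

{"fn": "jog_arm", "kwargs": {"motion": [[0,0,0,0,0,0,0.1]]}}

```text
time_s: 18.55
ee_pos: [0.5248, -0.3446, 0.1939]
eef_rot: [3.134, 0.011, 1.769]
force: [0.1, -0.2, -0.5]
grip_width: 0.0516
grip_force: 0.0
```

```bash
python3 - <<'E' 2>/dev/null
from h import *
from lift import N,n,s
o=ctrl.get_obs();print(o['time_s'],o['ee_pos'],o['grip_width'])
# label outline in side view: before and now, with the shift predicted for a lifted cover
def lab(im,roi):
    x,y,w,h=roi;g=cv2.cvtColor(im,6)[y:y+h,x:x+w];k,L,st,c=cv2.connectedComponentsWithStats((g>228).astype(np.uint8))
    i=1+np.argmax(st[1:,4]);return st[i].tolist(),(c[i]+[x,y]).round(2)
now={c:ctrl.camera(c)[:,:,::-1].copy() for c in('side','top','wrist')}
for c,im in now.items():cv2.imwrite(f'pics/end_{c}.png',im)
for c,roi in(('side',(243,190,40,40)),('top',(275,125,50,55))):
    print(c,lab(cv2.imread(f'pics/{c}0.png'),roi),lab(now[c],roi))
    for l in(0,.006,.011):
        a=np.arcsin(l/.079);p=N+n*.079+.045*(-n*np.cos(a)+[0,0,np.sin(a)])+[0,0,.004];print(l,proj(c,p).round(2))
g=cv2.cvtColor(now['top'],6);a=cv2.cvtColor(cv2.imread('pics/top0.png'),6)
m=ctrl.camera_model('wrist');w=cv2.cvtColor(now['wrist'],6)
# screwdriver shank: brightest blob in wrist picture near the predicted lay-down line
for z in(.0,):
  t=o['ee_pos'];print('pred tip px',proj('wrist',[.503,-.2485,.011],m))
_,B=cv2.threshold(w,200,255,0);k,L,st,c=cv2.connectedComponentsWithStats(B)
print([(st[i].tolist(),c[i].round(1).tolist()) for i in range(1,k) if st[i,4]>60 and abs(c[i][0]-322)<60])
E
```

```text
y -0.02 col 398 pred rows lift0..14 [np.float64(-57.5), np.float64(-59.2), np.float64(-60.9), np.float64(-62.6), np.float64(-64.2), np.float64(-65.8)] rim in/out [np.float64(-58.4), np.float64(-60.7)]
-82 [84, 65, 64, 67, 73, 76, 77, 79, 82, 85, 87, 87, 90, 89, 93, 94, 94, 96, 96, 96, 98, 97, 98, 100, 100, 98, 98, 97, 93, 97, 96, 95, 92, 90, 89, 100, 118, 127, 127, 125, 128, 127, 122, 123, 130, 130, 129, 134, 138, 134, 137, 136, 138, 137, 135, 138, 141, 137, 138, 139]
y 0.02 col 377 pred rows lift0..14 [np.float64(-9.1), np.float64(-10.3), np.float64(-11.5), np.float64(-12.6), np.float64(-13.6), np.float64(-14.6)] rim in/out [np.float64(-9.9), np.float64(-12.1)]
-33 []
18.6 [ 0.52384985 -0.34411502  0.18963022] 0.05159039403999481
side ([5, 12, 28, 20, 292], array([261.59, 211.64])) ([4, 11, 30, 20, 308], array([261.22, 210.34]))
0 [266.41 213.66]
0.006 [266.23 212.48]
0.011 [266.01 211.44]
top ([10, 11, 26, 28, 477], array([297.9 , 149.76])) ([10, 11, 26, 27, 476], array([297.71, 149.07]))
0 [296.94 155.69]
0.006 [296.82 155.25]
0.011 [296.75 154.78]
pred tip px [321.37489995  87.73625502]
[([320, 90, 6, 71, 318], [321.9, 123.6])]
```

```bash
python3 - <<'E' 2>/dev/null | tail -n 20
from h import *
N=np.array([.5425,-.1437,.042]);n=np.array([np.cos(-.235),np.sin(-.235),0]);s=np.array([n[1],-n[0],0])
def P(x,y,l):
    a=np.arcsin(l/.079);return N+n*.079+(.079-x)*(-n*np.cos(a)+[0,0,np.sin(a)])+s*y+[0,0,.004]
pts=dict(frontlabelL=(17,-20),frontlabelR=(17,20),backL=(66,-20),backR=(66,20),rimFL=(-5,-38),rimFR=(-5,38))
for c in('side','top'):
    a=cv2.imread(f'pics/{c}0.png',0);b=cv2.imread(f'pics/end_{c}.png',0)
    for k,(x,y) in pts.items():
        p=proj(c,P(x/1e3,y/1e3,0));q=cv2.goodFeaturesToTrack(a,1,.01,1,mask=cv2.circle(np.zeros_like(a),tuple(int(v) for v in p.round()),6,255,-1))
        r,st,e=cv2.calcOpticalFlowPyrLK(a,b,q,None,winSize=(7,7),maxLevel=1)
        print(c,k,p.round(1),q.ravel(),'moved',(r-q).ravel().round(2),'pred@12',(proj(c,P(x/1e3,y/1e3,.012))-p).round(2))
E
```

```text
side frontlabelL [265.6 222.6] [262. 221.] moved [-0.35 -0.78] pred@12 [-0.64 -3.38]
side frontlabelR [278.9 212.4] [275. 212.] moved [ 0.93 -2.14] pred@12 [-0.53 -3.36]
side backL [249.5 212.3] [248. 211.] moved [-1.92 -0.65] pred@12 [-0.15 -0.7 ]
side backR [262.8 202.6] [260. 202.] moved [-0.37 -1.63] pred@12 [-0.13 -0.69]
side rimFL [266.9 232.3] [264. 235.] moved [1.93 2.77] pred@12 [-0.88 -4.62]
side rimFR [292.1 212.4] [291. 213.] moved [ 0.78 -0.12] pred@12 [-0.59 -4.56]
top frontlabelL [285.1 161.5] [286. 158.] moved [-0.7  -0.85] pred@12 [-0.41 -1.34]
top frontlabelR [304.  166.4] [304. 163.] moved [ 0.12 -1.09] pred@12 [-0.21 -1.29]
top backL [291.6 138.9] [292. 136.] moved [-0.37 -0.21] pred@12 [-0.07 -0.33]
top backR [310.4 143.7] [308. 149.] moved [-2.04  5.94] pred@12 [-0.03 -0.32]
top rimFL [273.7 169.5] [272. 168.] moved [-0.06  0.03] pred@12 [-0.72 -1.71]
top rimFR [309.7 179. ] [309. 177.] moved [ 0.06 -0.21] pred@12 [-0.2  -1.59]
```

The label shift suggests 8–10 mm. There's plenty of time, so I'll check close up with the wrist camera from the home-picture pose.

{"fn": "jog_arm", "kwargs": {"motion": [[0,0,0,0,0,0.143,0.1],[0,0,0,0,0,0.143,0.1],[0,0,0,0,0,0.143,0.1],[0,0,0,0,0,0.143,0.1],[0,0,0,0,0,0.143,0.1]]}}

```text
time_s: 19.25
ee_pos: [0.5223, -0.3434, 0.1831]
eef_rot: [-3.139, 0.001, 1.048]
force: [0.3, -0.4, 0.3]
grip_width: 0.0517
grip_force: 0.0
```

{"fn": "jog_arm", "kwargs": {"motion": [[0,0,0,0,0,0.143,0.1],[0,0,0,0,0,0.143,0.1],[0,0,0,0,0,0.143,0.1],[0,0,0,0,0,0.143,0.1],[0,0,0,0,0,0.143,0.1]]}}

```text
time_s: 19.75
ee_pos: [0.5223, -0.3434, 0.1832]
eef_rot: [-3.14, 0.002, 0.333]
force: [-0.4, 0.3, 0.1]
grip_width: 0.0514
grip_force: 0.0
```

{"fn": "jog_arm", "kwargs": {"motion": [[0,0,0,0,0,0.143,0.1],[0,0,0,0,0,0.143,0.1],[0,0,0,0,0,0.143,0.1],[0,0,0,0,0,0.143,0.1],[-0.025,-0.033,0,0,0,0,0.1]]}}

```text
time_s: 20.25
ee_pos: [0.5057, -0.3073, 0.1821]
eef_rot: [3.141, 0.003, -0.241]
force: [0.9, 1.1, -0.6]
grip_width: 0.0514
grip_force: 0.0
```

{"fn": "jog_arm", "kwargs": {"motion": [[-0.025,-0.033,0,0,0,0,0.1],[-0.025,-0.033,0,0,0,0,0.1],[-0.025,-0.033,0,0,0,0,0.1],[-0.025,-0.033,0,0,0,0,0.1],[-0.025,-0.033,0,0,0,0,0.1]]}}

```text
time_s: 20.75
ee_pos: [0.4212, -0.1149, 0.1833]
eef_rot: [3.141, 0.002, -0.234]
force: [1.3, 0.5, -0.3]
grip_width: 0.052
grip_force: 0.0
```

{"fn": "jog_arm", "kwargs": {"motion": [[0,0,0.04,0,0,0,0.1],[0,0,0.035,0,0,0,0.1],[0.01,0,0.025,0,0,0,0.1],[0,0,0,0,0,0,0.1],[0,0,0,0,0,0,0.1]]}}

```text
time_s: 21.25
ee_pos: [0.4319, -0.1187, 0.0845]
eef_rot: [3.14, 0.002, -0.233]
force: [0.1, -0.7, 0.9]
grip_width: 0.0515
grip_force: 0.0
```

```bash
python3 lift.py 2>/dev/null; python3 -c "
from h import *
o=ctrl.get_obs();print(o['time_s'],o['ee_pos'],o['eef_rot'])"
```

```text
y -0.02 col 285 pred rows lift0..14 [np.float64(45.7), np.float64(45.0), np.float64(44.0), np.float64(42.8), np.float64(41.4), np.float64(39.7)] rim in/out [np.float64(48.3), np.float64(55.3)]
22 [233, 232, 232, 232, 234, 234, 233, 234, 233, 234, 234, 235, 235, 235, 233, 224, 178, 122, 101, 113, 119, 119, 117, 118, 123, 143, 181, 214, 226, 228, 215, 176, 119, 73, 61, 60, 59, 60, 61, 60, 60, 54, 44, 42, 43, 44, 50, 55, 67, 74, 79, 85, 89, 86, 82, 84, 83, 81, 83, 85]
y 0.02 col 352 pred rows lift0..14 [np.float64(45.7), np.float64(45.0), np.float64(44.1), np.float64(42.9), np.float64(41.5), np.float64(39.7)] rim in/out [np.float64(48.4), np.float64(55.4)]
22 [237, 238, 238, 238, 238, 239, 239, 239, 239, 239, 240, 240, 240, 241, 240, 239, 222, 164, 105, 101, 116, 116, 119, 118, 119, 127, 160, 206, 231, 237, 233, 216, 169, 110, 70, 63, 61, 62, 62, 61, 60, 59, 50, 41, 34, 35, 37, 37, 37, 46, 60, 69, 72, 71, 72, 74, 71, 70, 68, 67]
21.3 [ 0.4322985  -0.11883814  0.0852487 ] [ 3.14013535e+00 -3.73339944e-05 -2.33372471e-01]
```

The edge now reads about 11.6 mm up, inside the 10–14 mm rest range of the loose cover. The screwdriver is back on the bench and the arm touches nothing, so I'm handing in.

```bash
python3 -c "
from station import ctrl
print(ctrl.hand_in())"
```

```text
the job is handed in; nothing more can be done
None
```

The cover is pried off its snaps and lies loose on the box, its notch edge about 11.6 mm up by the last wrist-camera measurement. The screwdriver is back on the bench near its old place, released about level at bench height, though I checked its position only from the camera data and not in a picture. I handed the job in at about 21 s, and no verdict came back.

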